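# Tap the cocked bearing cup square into its housing

## Robot

A 6-joint arm with a two-finger parallel gripper is mounted at the origin on a cart in front of the work surface, level with it; the furniture and walls round the work are solid. World frame = base frame: x ahead of the robot, y to its left, z up, the work surface at z = 0. Lengths are in mm, angles in rad, forces in N, time in s.
With the tool pointing down it reaches from about 325 to 850 mm from the base axis. Payload 15.5 kg.
Tool frame: the origin (TCP) lies between the finger pads; the fingertips stand ahead of it and the grasp point (between the pads) lies 5 mm behind it (finger_overhang is the z of the fingertips in the tool frame, in mm); z points along the fingers, x is the direction in which the jaws open and shut, and the axes are right-handed (so a half turn about z gives the same grasp; the last joint's range is limited). The gripper opens to 91 mm and grips with 3 to 60 N. Pads are 32 mm wide; open, the fingers measure 118 mm over their backs; the gripper's body (76 mm by 178 mm) begins 60 mm behind the grasp point.
Start: joints at [1.083, 0.494, 1.345, -0, 1.302, -0.096], TCP at [238.653, 577.643, 227.915] pointing down, gripper open.
Joint ranges: [-2.91, 2.91], [-0.82, 2.16], [0.22, 2.67], [-1.22, 4.37], [0.12, 2.79], [-3.08, 3.08]. Speed limits (rad/s): [1.89, 1.89, 2.57, 3.01, 3.01, 3.01].

## Interface

Orientations are given as a unit quaternion [x, y, z, w].
In Python, from cell import * gives the robot as it stands. The module is installed in compiled form; this text tells all that it offers.
- The arm moves only by the tool arm_command, never from a script. Its argument "commands" is text: rows parted by semicolons, each of 6 numbers parted by spaces: the shift along the world's x, y, z normalised to -1 to 1, where 1 is 0.3 m, then the turn, a rotation vector about the world's x, y, z normalised to -1 to 1, where 1 is 360 degrees. A call has 1 to 5 rows; each row is the pose to reach, as a shift and turn from the pose measured when the call began, turning the shorter way round; what a row does not reach only later rows make up. A row lasts 1/8 s, in which the tool goes at most 62.5 mm and 10.7 degrees, less where a joint would pass 70% of its speed; a pose out of reach is approached as far as the arm can. A call with a number of a shift or a turn outside -1 to 1 is refused whole. A call with a gripper value outside its range is refused whole. "grip" is the opening, from 0 (shut) to 1 (fully open), set as the call begins (left out, the last holds). The fingers move at their own pace and stop on an object; the grip force is fixed at half the most. Time passes only in rows, so rows that repeat a pose let the fingers close. It gives the time, the measured TCP pose, the force and the opening at its end, in the units of the state.
- sense(): the state, without advancing time (a new reading comes with each control period).
- get_image(name): name is "side" or "top"; returns the picture (480x640x3 uint8, blue, green, red); there is no depth.
- camera_model(name): a dict with "fx", "fy", "cx", "cy" (pixels), "world_from_camera" (4x4, takes a point from camera to world coordinates). Camera axes: x right, y up, looking along -z (the intrinsics and any distortion apply to the point x, -y, -z); pixel columns grow to the right and rows downward; lengths in mm; the calibration is good to about 2 mm. A picture is of the moment at which its call begins. camera_model takes no time and is no camera call.
- finish_job(): hands the job in, once; it reports no verdict.
The state is a dict: "time_s": time; "qpos": joint angles; "joint_velocities": joint speeds; "tau": joint torques, N m; "position": TCP position; "tool_rot": TCP orientation; "wrist_force": force on the tool from outside, world axes, zero at the start; "wrist_torque": the same for the moment, N m; "grip_width": opening from 0.0 (shut) to 1.0 (fully open).
Only numpy, scipy, OpenCV 4.12 (cv2) and the standard library are available. Lean on these libraries where they do the work, as an engineer would, in place of code of your own. Each camera call takes 0.05 s, during which the arm holds its last target.

## Task

Two grey bearing housings of the bench rolling mill lie on the worktop; in one the steel bearing cup still stands proud and leans. Tap that cup down with the shut fingertips until both its lugs are fully home: start on the high lug and change from lug to lug (high, low, high, low), each of the first three taps leaving the tapped lug a few millimetres lower than the other, and never let the cup lean over by more than about 6 degrees. Do not press on the finished housing.

Things in the scene. Friction and masses are not known exactly. Their poses are not given: they have to be found in the camera images.
- lug_high (a point): Top of the round boss (18 mm across, 5 mm tall) on the cup's lug that is higher at the start. Home: 49 mm above the worktop. The cup is a 51 mm steel tube with an 8 mm flange, 66 mm round, with two opposite lugs, 106 mm over both; bosses 84 mm apart, the highest points. It sits in a fixed grey block 86 x 130 x 36 mm, long along the lugs. Site axes: y from lug_low to lug_high, z the cup's axis.
- lug_low (a point): The same point on the opposite boss, lower at the start; home at 49 mm too. At the start the two bosses average 68 to 71 mm above the worktop. Stiff push fit: the cup stays where left; 5 to 15 N push it at 10 to 30 mm/s. Pushing one lug down by d sinks the cup's middle by about d/2 and rocks it by about d/84 mm rad (the other lug keeps its height), until the flange meets the block's flat top.
- cup_rock (a joint): Lean of the cup in rad about the horizontal line square to the line of the lugs (it rocks in no other way): positive while lug_high is the higher one, 0 when square, negative when lug_low is higher. Starts at 0.06 to 0.09. A height difference of 2 mm between the bosses is 0.024 rad.
- housing_done: The other housing, a like block with its cup already home, fixed; not to be pressed. Origin at the centre of its underside, y along the line of its lugs, z up; highest points its bosses, 49 mm above the worktop. The two housings may change places, and each may be turned any way.
There are look-alikes about, which are no part of the job. What is shaped like the part that bears lug_high but turquoise is not meant.

How it is judged:
By the outcome, as a careful person would: the job done as asked, in the order asked, and still so for the second after the job is handed in, with the robot touching nothing.
It also fails if it takes over 45 s, if anything falls off the work surface, if the arm or the gripper's body presses on something with over 40 N, if the wrist force passes 120 N, or if a joint passes its speed limit or range.

## Working session

There is one attempt and no reset: what is moved stays moved. The work goes in short steps, Python scripts to look and compute and a tool call to move; the robot and the scene stay as the last step left them, time stands still between calls to the robot, and variables do not carry over. Pictures are saved under pics/ and viewed, and the job is handed in when it is done.

Besides the shell and the picture viewer there is one more tool, called after ">>>" in YAML: its name, and indented under it one key for each argument. arm_command: Moves the arm, as the interface text tells. Scaled input: -1 to 1 covers 0.3 m each way for a shift and 360 degrees each way for a turn. Its arguments: {"type":"object","properties":{"commands":{"type":"string"},"grip":{"type":"number"}},"required":["commands"]}

```bash
mkdir -p pics
python3 - <<'E'
from cell import *
import cv2,numpy as np
np.set_printoptions(precision=4,suppress=True)
for n in ("top","side"):
    cv2.imwrite(f"pics/{n}0.png",get_image(n)); print(n,camera_model(n))
print(sense())
try: print(finger_overhang)
except Exception as e: print(e)
E
```

```text
top {'fx': 483.76012770634406, 'fy': 483.76012770634406, 'cx': 313.9853696579099, 'cy': 234.36957325297817, 'world_from_camera': array([[   0.0267,    0.9942,   -0.1045,  436.4483],
       [  -0.9995,    0.028 ,    0.0112,  189.9173],
       [   0.0141,    0.1041,    0.9945, 1491.6065],
       [   0.    ,    0.    ,    0.    ,    1.    ]])}
side {'fx': 557.657083409827, 'fy': 557.657083409827, 'cx': 318.6953201650054, 'cy': 241.72128110760704, 'world_from_camera': array([[    0.9078,     0.1872,    -0.3753,    -5.7929],
       [   -0.4187,     0.3528,    -0.8368, -1117.0323],
       [   -0.0243,     0.9168,     0.3986,   681.0798],
       [    0.    ,     0.    ,     0.    ,     1.    ]])}
{'time_s': 0.1, 'qpos': array([ 1.0835,  0.4941,  1.346 , -0.    ,  1.3025, -0.0955]), 'joint_velocities': array([ 0.0004, -0.0024, -0.0012,  0.0014,  0.0013, -0.0013]), 'tau': array([  0.0018, -88.0232, -38.2537,   0.0707,   0.0483,  -0.0001]), 'position': array([238.5266, 577.372 , 227.4077]), 'tool_rot': array([ 0.8312,  0.5559, -0.0005,  0.0003]), 'wrist_force': array([-0.9377,  0.3728, -0.6271]), 'wrist_torque': array([ 0.0305, -0.0169, -0.0356]), 'grip_width': 1.0030366897644367}
14.0
```

View pics/top0.png

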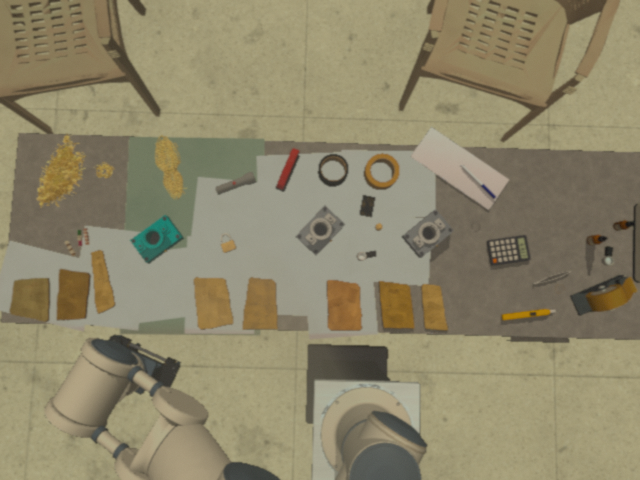

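View pics/side0.png

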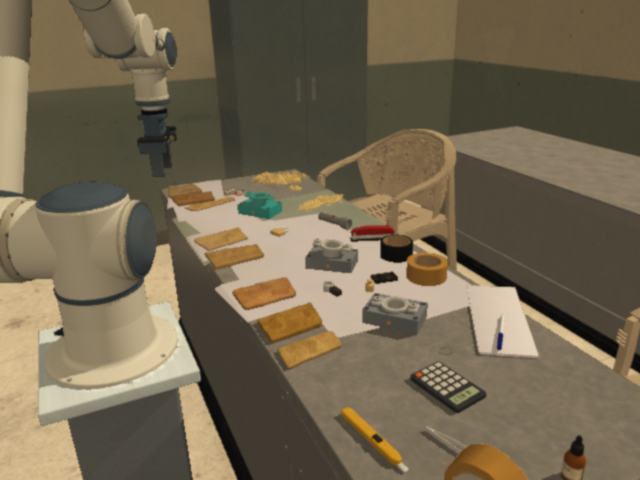

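Two grey housings are visible: top view at (321,230) and (428,233), side view at (332,253) and (395,312). The turquoise look-alike is at top (157,239). I'll zoom in on the grey ones.

Run:
```python
import cv2,numpy as np
t=cv2.imread("pics/top0.png");s=cv2.imread("pics/side0.png")
def c(im,x,y,w,h,k): return cv2.resize(im[y:y+h,x:x+w],None,fx=k,fy=k,interpolation=cv2.INTER_CUBIC)
cv2.imwrite("pics/z1.png",np.vstack([c(t,290,200,160,60,5)]))
cv2.imwrite("pics/z2.png",np.hstack([c(s,295,225,75,60,5),c(s,355,280,80,60,5)]))
```

```text
(no output)
```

View pics/z1.png

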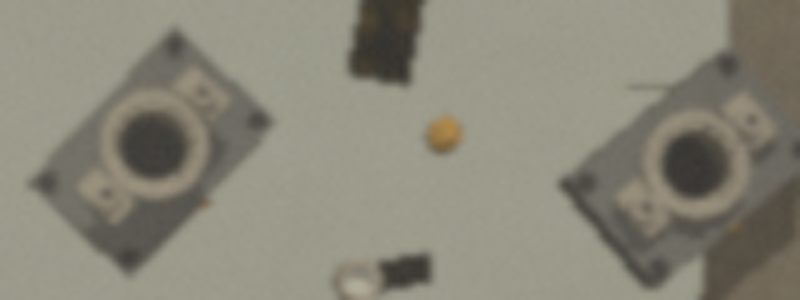

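View pics/z2.png

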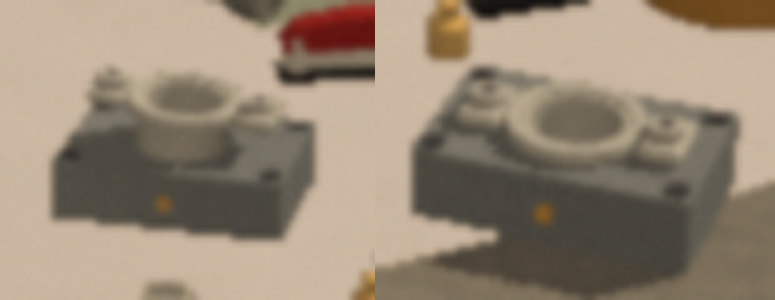

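```bash
cat > h.py <<'E'
from cell import *
import cv2,numpy as np
np.set_printoptions(precision=4,suppress=True)
def avg(n,k=4):
    return np.mean([get_image(n).astype(float) for _ in range(k)],0)
def proj(n,P):
    m=camera_model(n);W=np.array(m["world_from_camera"])
    c=(np.atleast_2d(P)-W[:3,3])@W[:3,:3]
    return np.c_[m["cx"]+m["fx"]*c[:,0]/-c[:,2], m["cy"]+m["fy"]*-c[:,1]/-c[:,2]]
def ray(n,u,v):
    m=camera_model(n);W=np.array(m["world_from_camera"])
    return W[:3,3],W[:3,:3]@np.array([(u-m["cx"])/m["fx"],-(v-m["cy"])/m["fy"],-1])
def atz(n,u,v,z):
    o,d=ray(n,u,v); return o+d*(z-o[2])/d[2]
def crop(im,x,y,w,h,k): return cv2.resize(np.clip(im[y:y+h,x:x+w],0,255).astype(np.uint8),None,fx=k,fy=k,interpolation=cv2.INTER_CUBIC)
def stretch(a):
    a=a.astype(float); return np.clip((a-30)*1.4,0,255).astype(np.uint8)
E
python3 - <<'E'
from h import *
print({k:v for k,v in camera_model("top").items() if k not in("fx","fy")}.keys())
t=avg("top");s=avg("side");np.save("t.npy",t);np.save("s.npy",s)
cv2.imwrite("pics/z3.png",np.hstack([crop(t,293,203,56,54,10)]))
cv2.imwrite("pics/z4.png",crop(s,300,230,64,46,12))
off=lambda x,y,k,X,Y:(x+.5)/k-.5+X
P=[atz("top",(a+.5)/5-.5+290,(b+.5)/5-.5+200,36) for a,b in[(175,30),(272,122),(130,273),(32,182)]]
P=np.array(P);print(P,P.mean(0));
print([np.linalg.norm(P[i]-P[(i+1)%4]) for i in range(4)])
E
```

```text
dict_keys(['cx', 'cy', 'world_from_camera'])
[[678.3748 143.493   36.    ]
 [623.5946  83.233   36.    ]
 [529.4803 166.9968  36.    ]
 [582.9116 227.6843  36.    ]] [603.5903 155.3518  36.    ]
[np.float64(81.43792023148171), np.float64(125.99147938054978), np.float64(80.85717357470553), np.float64(127.28471653543652)]
```

View pics/z3.png

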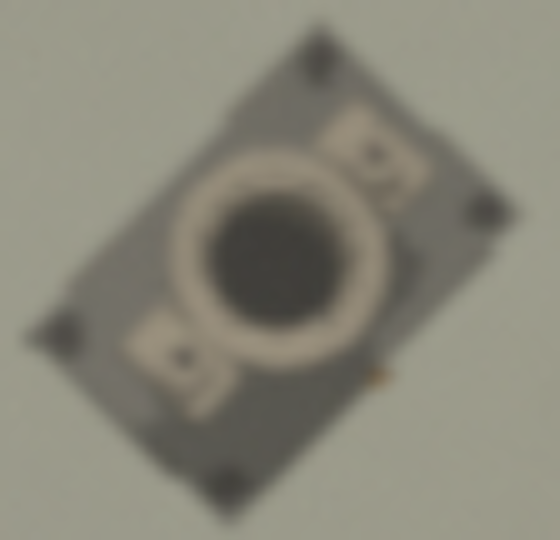

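View pics/z4.png

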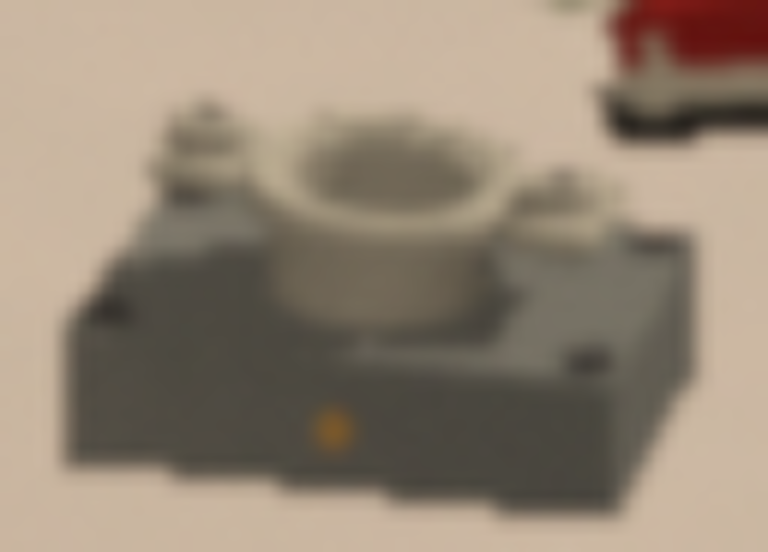

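Dark dots mark the boss centres: z3 shows them at (376,151) and (184,357), z4 at (206,110) and (564,180).

```bash
cat >> h.py <<'E'
def px(a,k,o): return (a+.5)/k-.5+o
def tri(t,s):
    A=[];b=[]
    for n,(u,v) in(("top",t),("side",s)):
        o,d=ray(n,u,v);d=d/np.linalg.norm(d);M=np.eye(3)-np.outer(d,d);A.append(M);b.append(M@o)
    x,r,_,_=np.linalg.lstsq(np.vstack(A),np.hstack(b),rcond=None);return x,np.sqrt(r)
E
python3 - <<'E'
from h import *
T=lambda a,b:(px(a,10,293),px(b,10,203)); S=lambda a,b:(px(a,12,300),px(b,12,230))
for A in ("left lug",T(184,357),S(206,110)),("right",T(376,151),S(564,180)):
    print(A[0],tri(A[1],A[2]))
# other housing
T=lambda a,b:(px(a,5,290),px(b,5,200)); S=lambda a,b:(px(a-375,5,355),px(b,5,280))
print("done",tri(T(643,208),S(488,90)),tri(T(752,122),S(668,122)))
E
```

```text
left lug (array([572.7061, 182.9644,  72.0043]), array([1.7507]))
right (array([636.9529, 127.3872,  62.7543]), array([1.6869]))
done (array([ 576.5078, -140.6084,   45.575 ]), array([0.0691])) (array([ 630.7875, -206.1672,   47.7658]), array([0.7117]))
```

The left housing's cup is the one standing proud. lug_high is its near-left lug at about (573,183), z≈73, and lug_low is at about (637,127), z≈66. I'll move over lug_high with the fingers shut.

>>> arm_command:
  commands: "0.14 -0.165 -0.03 0 0 0;0.28 -0.33 -0.06 0 0 0;0.42 -0.495 -0.1 0 0 0;0.557 -0.657 -0.15 0 0 0;0.557 -0.657 -0.15 0 0 0"
  grip: 0

```text
time_s: 1.12
position: [407.4, 377.8, 182.2]
tool_rot: [0.832, 0.555, -0.001, 0.0]
wrist_force: [0.2, 0.1, 0.4]
grip_width: 0.485
```

>>> arm_command:
  commands: "0.14 -0.165 0 0 0 0;0.28 -0.33 0 0 0 0;0.42 -0.495 0 0 0 0;0.557 -0.657 0 0 0 0;0.557 -0.657 0 0 0 0"

```text
time_s: 1.75
position: [576.8, 178.4, 182.3]
tool_rot: [0.833, 0.553, -0.0, 0.001]
wrist_force: [-1.6, 0.8, 0.4]
grip_width: 0.006
```

>>> arm_command:
  commands: "-0.017 0.02 -0.13 0 0 0;-0.017 0.02 -0.26 0 0 0;-0.017 0.02 -0.26 0 0 0;-0.017 0.02 -0.26 0 0 0"

```text
time_s: 2.25
position: [572.1, 185.2, 105.7]
tool_rot: [0.833, 0.554, 0.001, 0.001]
wrist_force: [-0.7, -0.1, 0.5]
grip_width: 0.009
```

Run:
```python
from h import *
t=get_image("top");s=get_image("side");st=sense();print(st["position"],st["wrist_force"],st["grip_width"])
p=st["position"]-[0,0,14]
for n in("top","side"): print(n,proj(n,p))
cv2.imwrite("pics/a.png",np.hstack([crop(s,285,190,70,80,7)]))
```

```text
[572.5481 185.0097 106.0892] [-1.619   0.0744  0.5568] 0.004988307362175606
top [[310.1317 238.0114]]
side [[316.6062 231.7268]]
```

View pics/a.png

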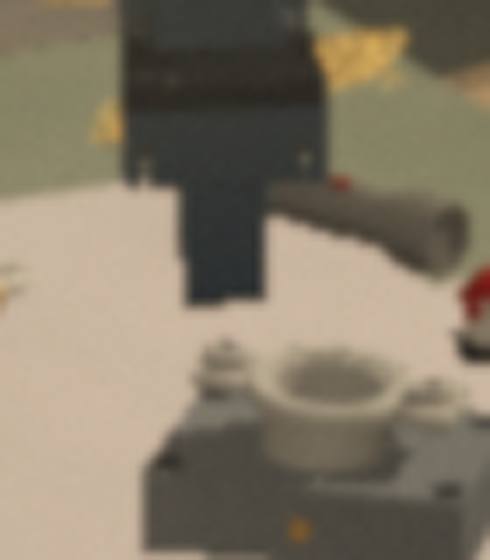

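>>> arm_command:
  commands: "0 0 -0.03 0 0 0;0 0 -0.047 0 0 0;0 0 -0.047 0 0 0;0 0 -0.047 0 0 0"

```text
time_s: 2.85
position: [572.6, 185.0, 92.0]
tool_rot: [0.833, 0.554, 0.001, 0.001]
wrist_force: [0.2, -0.6, -1.1]
grip_width: 0.006
```

>>> arm_command:
  commands: "0 0 -0.005 0 0 0;0 0 -0.01 0 0 0"

```text
time_s: 3.1
position: [572.6, 185.0, 89.0]
tool_rot: [0.833, 0.553, 0.001, 0.001]
wrist_force: [-0.2, -0.2, -0.1]
grip_width: 0.005
```

>>> arm_command:
  commands: "0 0 -0.005 0 0 0"

```text
time_s: 3.22
position: [572.6, 185.0, 87.4]
tool_rot: [0.833, 0.553, 0.001, 0.001]
wrist_force: [0.8, -0.0, 1.0]
grip_width: 0.006
```

>>> arm_command:
  commands: "0 0 -0.005 0 0 0"

```text
time_s: 3.35
position: [572.5, 185.1, 85.9]
tool_rot: [0.833, 0.553, 0.001, 0.001]
wrist_force: [-3.1, 2.1, 4.1]
grip_width: 0.007
```

>>> arm_command:
  commands: "0 0 -0.005 0 0 0"

```text
time_s: 3.48
position: [572.3, 185.3, 84.4]
tool_rot: [0.833, 0.553, 0.001, 0.001]
wrist_force: [-1.9, 1.5, 3.9]
grip_width: 0.009
```

>>> arm_command:
  commands: "0 0 -0.0065 0 0 0;0 0 -0.013 0 0 0;0 0 -0.0195 0 0 0;0 0 -0.026 0 0 0;0 0 -0.03 0 0 0"

```text
time_s: 4.1
position: [572.3, 185.2, 75.2]
tool_rot: [0.833, 0.553, 0.001, 0.001]
wrist_force: [-2.8, 1.6, 4.6]
grip_width: 0.002
```

Run:
```python
from h import *
s=get_image("side");st=sense();print(st["position"],st["wrist_force"],st["grip_width"])
cv2.imwrite("pics/b.png",np.hstack([crop(s,290,210,80,70,8)]))
```

```text
[572.3037 185.1693  75.0735] [-1.3812  0.9657  1.2614] 0.002660106841385094
```

View pics/b.png

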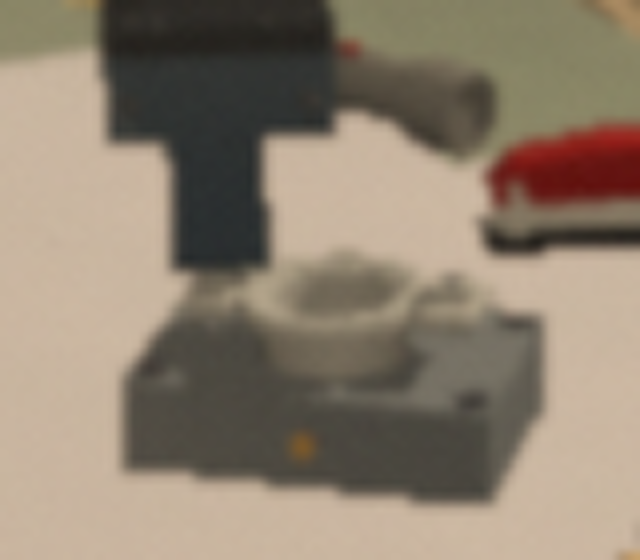

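The fingers press lug_high down, side picture at about (317,243), with the low lug at about (347,246) now the higher one. Next I lift and move over lug_low.

>>> arm_command:
  commands: "0 0 0.09 0 0 0;0.11 -0.1 0.09 0 0 0;0.219 -0.197 0.09 0 0 0;0.219 -0.197 0.07 0 0 0;0.219 -0.197 0.07 0 0 0"

```text
time_s: 4.78
position: [637.3, 125.9, 95.2]
tool_rot: [0.833, 0.553, 0.0, 0.0]
wrist_force: [-0.0, -0.4, -0.2]
grip_width: 0.005
```

Run:
```python
from h import *
s=avg("side",3);st=sense();print(st["position"],st["wrist_force"],st["grip_width"])
cv2.imwrite("pics/c.png",np.hstack([crop(s,300,210,64,66,9)]))
```

```text
[637.3936 126.687   96.1019] [ 0.0144 -0.1724 -0.2406] 0.004971356910123262
```

View pics/c.png

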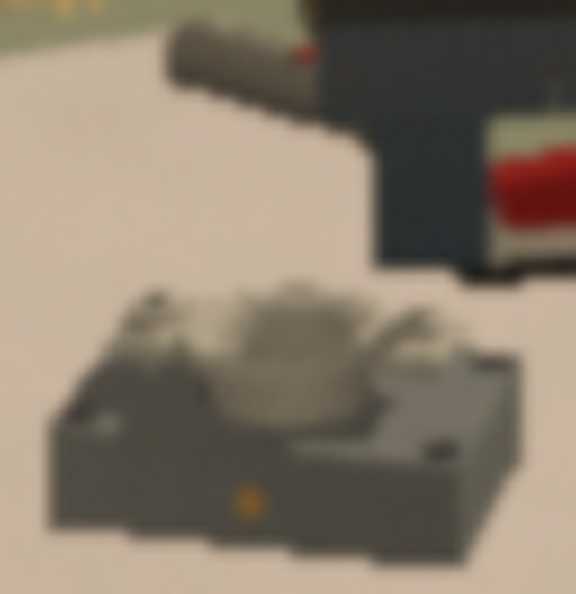

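The fingertip is over the right-hand lug, with the tip at about (432,268) and the boss at (425,315) in this crop.

>>> arm_command:
  commands: "0 0 -0.025 0 0 0;0 0 -0.043 0 0 0;0 0 -0.043 0 0 0"

```text
time_s: 5.3
position: [636.9, 126.8, 82.5]
tool_rot: [0.833, 0.554, 0.0, 0.0]
wrist_force: [0.7, 0.5, -0.2]
grip_width: 0.004
```

>>> arm_command:
  commands: "0 0 -0.005 0 0 0"

```text
time_s: 5.42
position: [637.0, 126.8, 81.1]
tool_rot: [0.833, 0.554, 0.0, 0.001]
wrist_force: [-0.4, 0.3, -0.3]
grip_width: 0.003
```

>>> arm_command:
  commands: "0 0 -0.005 0 0 0"

```text
time_s: 5.55
position: [637.1, 126.8, 79.5]
tool_rot: [0.833, 0.554, 0.0, 0.001]
wrist_force: [-0.8, -0.3, -0.2]
grip_width: 0.003
```

>>> arm_command:
  commands: "0 0 -0.005 0 0 0"

```text
time_s: 5.68
position: [637.2, 126.8, 78.2]
tool_rot: [0.833, 0.554, 0.001, 0.001]
wrist_force: [0.1, -1.4, 2.5]
grip_width: 0.005
```

>>> arm_command:
  commands: "0 0 -0.0065 0 0 0;0 0 -0.013 0 0 0;0 0 -0.0195 0 0 0;0 0 -0.026 0 0 0;0 0 -0.029 0 0 0"

```text
time_s: 6.3
position: [637.7, 126.7, 69.5]
tool_rot: [0.833, 0.554, 0.001, 0.001]
wrist_force: [1.5, -1.5, 3.5]
grip_width: 0.006
```

>>> arm_command:
  commands: "0 0 0 0 0 0"

```text
time_s: 6.42
position: [637.6, 126.8, 69.4]
tool_rot: [0.833, 0.554, 0.001, 0.001]
wrist_force: [0.5, -0.5, 0.7]
grip_width: 0.004
```

>>> arm_command:
  commands: "0 0 0.08 0 0 0;-0.11 0.1 0.08 0 0 0;-0.218 0.195 0.08 0 0 0;-0.218 0.195 0.05 0 0 0;-0.218 0.195 0.04 0 0 0"

```text
time_s: 7.05
position: [572.1, 185.2, 80.8]
tool_rot: [0.833, 0.554, 0.001, 0.001]
wrist_force: [-0.4, -0.3, -0.6]
grip_width: 0.004
```

Run:
```python
from h import *
s=avg("side",3);st=sense();print(st["position"],st["wrist_force"],st["grip_width"])
cv2.imwrite("pics/d.png",np.hstack([crop(s,300,210,64,66,9)]))
```

```text
[572.8022 184.6764  81.1589] [-0.3634  0.5525 -0.0807] 0.002508012935601182
```

View pics/d.png

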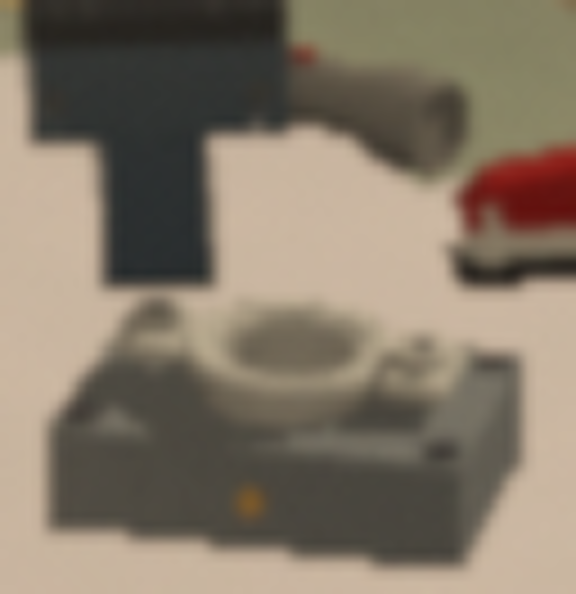

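The left lug at about (155,305) is the higher one again, with the tip above it.

>>> arm_command:
  commands: "0 0 -0.007 0 0 0;0 0 -0.014 0 0 0;0 0 -0.017 0 0 0"

```text
time_s: 7.58
position: [572.8, 184.6, 75.9]
tool_rot: [0.833, 0.553, 0.001, 0.001]
wrist_force: [0.1, -1.3, 0.5]
grip_width: 0.004
```

>>> arm_command:
  commands: "0 0 -0.005 0 0 0"

```text
time_s: 7.7
position: [572.9, 184.5, 74.3]
tool_rot: [0.833, 0.553, 0.001, 0.001]
wrist_force: [0.3, 0.4, 2.0]
grip_width: 0.005
```

>>> arm_command:
  commands: "0 0 -0.005 0 0 0"

```text
time_s: 7.82
position: [572.8, 184.7, 72.9]
tool_rot: [0.833, 0.553, 0.001, 0.001]
wrist_force: [-2.3, 1.7, 3.1]
grip_width: 0.004
```

>>> arm_command:
  commands: "0 0 -0.0065 0 0 0;0 0 -0.013 0 0 0;0 0 -0.0195 0 0 0;0 0 -0.025 0 0 0;0 0 -0.027 0 0 0"

```text
time_s: 8.45
position: [572.8, 184.6, 64.6]
tool_rot: [0.833, 0.553, 0.001, 0.001]
wrist_force: [-1.5, 0.9, 2.6]
grip_width: 0.006
```

>>> arm_command:
  commands: "0 0 -0.002 0 0 0"

```text
time_s: 8.57
position: [572.8, 184.6, 63.9]
tool_rot: [0.833, 0.553, 0.001, 0.001]
wrist_force: [-2.2, 1.9, 3.8]
grip_width: 0.006
```

>>> arm_command:
  commands: "0 0 -0.002 0 0 0"

```text
time_s: 8.7
position: [572.9, 184.6, 63.5]
tool_rot: [0.833, 0.553, 0.001, 0.001]
wrist_force: [-4.8, 1.7, 13.7]
grip_width: 0.004
```

Firm stop felt, so lug_high is at the block. Next is tap 4 on lug_low.

>>> arm_command:
  commands: "0 0 0.075 0 0 0;0.11 -0.1 0.075 0 0 0;0.216 -0.193 0.075 0 0 0;0.216 -0.193 0.05 0 0 0;0.216 -0.193 0.035 0 0 0"

```text
time_s: 9.32
position: [637.0, 126.7, 73.2]
tool_rot: [0.833, 0.553, 0.0, 0.001]
wrist_force: [0.2, -0.2, 0.2]
grip_width: 0.006
```

>>> arm_command:
  commands: "0 0 -0.005 0 0 0;0 0 -0.01 0 0 0"

```text
time_s: 9.57
position: [636.4, 127.3, 70.1]
tool_rot: [0.833, 0.554, 0.0, 0.0]
wrist_force: [0.9, 0.2, -0.1]
grip_width: 0.004
```

>>> arm_command:
  commands: "0 0 -0.005 0 0 0"

```text
time_s: 9.7
position: [636.3, 127.7, 68.7]
tool_rot: [0.833, 0.554, 0.0, 0.0]
wrist_force: [0.2, 0.4, -0.1]
grip_width: 0.007
```

>>> arm_command:
  commands: "0.004 -0.003 -0.005 0 0 0;0.004 -0.003 -0.01 0 0 0;0.004 -0.003 -0.014 0 0 0"

```text
time_s: 10.07
position: [637.7, 126.7, 64.6]
tool_rot: [0.833, 0.554, 0.0, 0.001]
wrist_force: [0.6, -0.3, 3.5]
grip_width: 0.009
```

>>> arm_command:
  commands: "0 0 -0.003 0 0 0"

```text
time_s: 10.2
position: [637.9, 126.6, 63.8]
tool_rot: [0.833, 0.554, 0.001, 0.001]
wrist_force: [-0.8, -1.1, 2.4]
grip_width: 0.006
```

>>> arm_command:
  commands: "0 0 -0.003 0 0 0"

```text
time_s: 10.32
position: [637.9, 126.6, 63.2]
tool_rot: [0.833, 0.554, 0.001, 0.001]
wrist_force: [-5.0, -1.1, 18.3]
grip_width: 0.003
```

>>> arm_command:
  commands: "0 0 -0.0015 0 0 0;0 0 -0.0015 0 0 0"

```text
time_s: 10.58
position: [637.9, 126.6, 63.3]
tool_rot: [0.833, 0.554, 0.001, 0.001]
wrist_force: [-3.2, -0.4, 12.5]
grip_width: 0.007
```

>>> arm_command:
  commands: "0 0 0 0 0 0"

```text
time_s: 10.7
position: [637.8, 126.6, 63.5]
tool_rot: [0.833, 0.554, 0.001, 0.001]
wrist_force: [0.0, -0.3, 1.2]
grip_width: 0.006
```

Both lugs stopped firmly, lug_high at TCP 63.5 and lug_low at 63.3. While lug_low came down, lug_high may have stayed a few tenths up, so I'll continue the alternation with a light seating tap there.

>>> arm_command:
  commands: "0 0 0.075 0 0 0;-0.11 0.1 0.075 0 0 0;-0.217 0.194 0.075 0 0 0;-0.217 0.194 0.03 0 0 0;-0.217 0.194 0.012 0 0 0"

```text
time_s: 11.32
position: [572.8, 184.6, 66.2]
tool_rot: [0.833, 0.554, 0.0, 0.001]
wrist_force: [0.7, -0.3, 0.5]
grip_width: 0.004
```

Run:
```python
from h import *
s=avg("side",3);st=sense();print(st["position"],st["wrist_force"],st["grip_width"])
cv2.imwrite("pics/e.png",np.hstack([crop(s,300,210,64,66,9)]))
```

```text
[573.3188 184.1431  66.6511] [0.028  0.4899 0.3924] 0.006603117147441863
```

View pics/e.png

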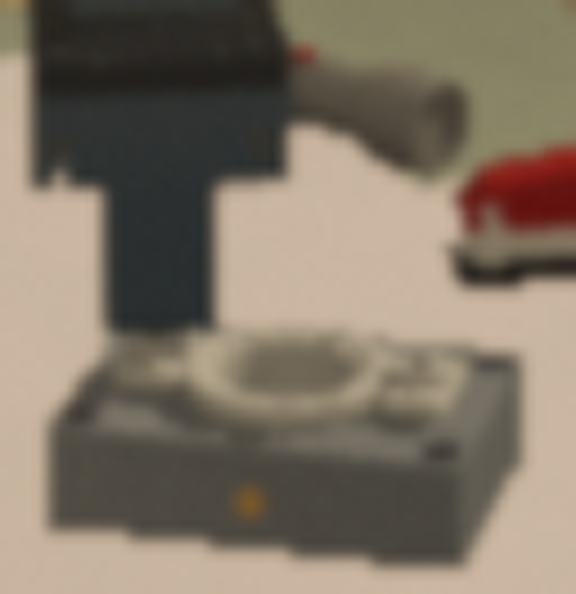

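The cup now sits flat on the block with both lugs down, and the tip is just above the left lug.

>>> arm_command:
  commands: "0 0 -0.004 0 0 0;0 0 -0.008 0 0 0"

```text
time_s: 11.72
position: [573.7, 183.8, 64.3]
tool_rot: [0.833, 0.553, 0.001, 0.001]
wrist_force: [0.2, -0.2, 0.7]
grip_width: 0.005
```

>>> arm_command:
  commands: "0 0 -0.0025 0 0 0"

```text
time_s: 11.85
position: [573.8, 183.8, 63.6]
tool_rot: [0.833, 0.553, 0.001, 0.001]
wrist_force: [-1.6, 0.7, 2.7]
grip_width: 0.005
```

>>> arm_command:
  commands: "0 0 -0.002 0 0 0"

```text
time_s: 11.98
position: [573.8, 183.8, 63.2]
tool_rot: [0.833, 0.553, 0.001, 0.001]
wrist_force: [-3.4, 0.4, 9.5]
grip_width: 0.007
```

>>> arm_command:
  commands: "0 0 -0.002 0 0 0;0 0 -0.002 0 0 0"

```text
time_s: 12.22
position: [573.8, 183.8, 63.2]
tool_rot: [0.833, 0.553, 0.001, 0.001]
wrist_force: [-4.0, -0.5, 10.8]
grip_width: 0.006
```

>>> arm_command:
  commands: "0 0 0.1 0 0 0;0 0 0.3 0 0 0;-0.1 0.15 0.4 0 0 0;-0.2 0.35 0.4 0 0 0;-0.2 0.35 0.4 0 0 0"

```text
time_s: 12.85
position: [512.0, 291.8, 183.7]
tool_rot: [0.832, 0.555, 0.001, 0.001]
wrist_force: [0.2, -0.7, 0.4]
grip_width: 0.007
```

Run:
```python
from h import *
s=avg("side",3);t=avg("top",3);st=sense();print(st["time_s"],st["position"],st["wrist_force"])
cv2.imwrite("pics/f.png",np.vstack([np.hstack([crop(s,295,235,70,45,5),crop(s,355,290,75,45,5)]),crop(t,290,198,145,60,5)]))
```

```text
13.15 [514.3451 287.7651 182.9625] [ 0.0773  0.6551 -0.442 ]
```

View pics/f.png

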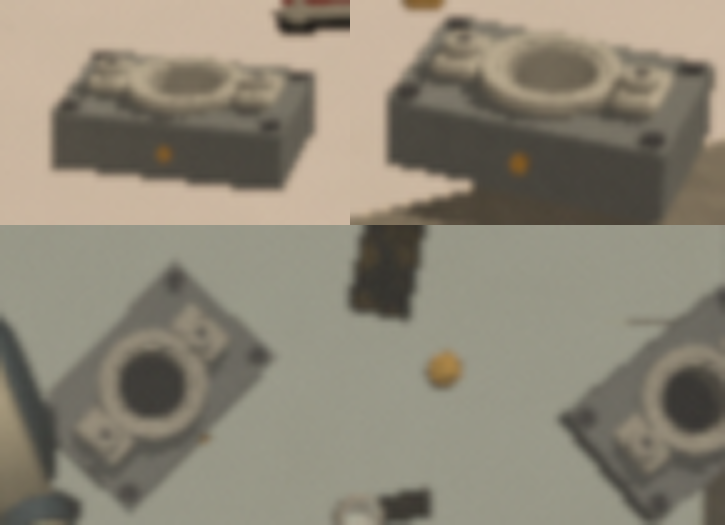

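Both cups now look alike: flat, with the flange on the block, bosses at about (108,70) and (260,87) in the left crop. The arm is clear.

```bash
python3 -c "
from cell import *
print(finish_job())"
```

```text
the job is handed in; nothing more can be done
None
```

The proud cup is tapped home and the job is handed in at about 13 s, with the arm clear of everything and the finished housing untouched.

| Tap | Lug | Height after the tap (mm) | Result |
|---|---|---|---|
| 1 | high | about 72.5 → 60.5 | about 4 mm below the other lug |
| 2 | low | about 64 → 55 | about 5.5 mm below |
| 3 | high | → block stop, about 49 | about 6 mm below |
| 4 | low | → block stop, about 49 | both lugs at the stop |
| 5 | high | about 49 | light seating check, moved less than 0.5 mm |

- **Extra tap:** The fifth tap goes beyond the four you named. I added it because lug_high could have been a few tenths of a millimetre up after tap 4.
- **Lean:** I estimate it never exceeded about 5.5 degrees, and the largest was the starting lean. The heights come from fingertip contact, so they are good to about half a millimetre.
- **Last checks:** Both lugs stopped firmly at the same tool height (63.2–63.3 mm, so tips at about 49 mm). The highest wrist force I saw was about 19 N. The final pictures show the cup sitting flat, like the finished one.
- **Disagreement:** The first camera estimate put the bosses about 9 mm apart in height, but contact gave about 8 mm. The camera heights were 1–3 mm too low on the finished housing, so I used the contact heights.

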